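Find the fob with the stiff key and reject it

ROBOT

A 6-joint arm with a two-finger parallel gripper is mounted at the origin on the work surface. World frame = base frame: x ahead of the robot, y to its left, z up, the work surface at z = 0. Lengths are in m, angles in rad, forces in N, time in s.
With the tool pointing down it reaches from about 0.275 to 0.825 m from the base axis. Payload 4.9 kg.
Tool frame: the origin (TCP) lies midway between the tips of the shut fingers; the grasp point (between the pads) lies 19 mm behind it (bot.grip_depth is the distance from the TCP to the grasp point, in m); z points along the fingers, y is the line along which they close (so a half turn about z gives the same grasp; the last joint's range is limited). The gripper opens to 85 mm and grips with 20 to 120 N. Pads are 22 mm wide; open, the fingers measure 114 mm over their backs; the gripper's body (76 mm by 85 mm) begins 54 mm behind the grasp point. The pads swing forward as they close: fully open they stand 13 mm farther back than shut.
Start: joints at [1.191, 0.326, -0.193, 1.052, 0, 1.437], TCP at [0.134, 0.533, 0.231] pointing down, gripper open.
Joint ranges: [-2.65, 2.65], [-0.97, 1.79], [-1.3, 1.35], [-1.93, 2.1], [-1.47, 1.37], [-3.14, 3.14]. Speed limits (rad/s): [2.57, 2.57, 3.14, 3.14, 3.14, 3.14].

INTERFACE

Orientations are given as a unit quaternion [w, x, y, z].
In Python, from cell import bot gives the robot as it stands. Calls block until the motion is done:
- bot.move_pose(position, orientation): joint-space move of the TCP to a pose.
- bot.move_linear(position, speed=0.15, rotation=None, until_force=None): straight line of the TCP; rotation=None keeps the orientation; speed is the mean speed in m/s. With until_force (N) it stops when the force on the tool has changed by that much, and returns True; else False.
- bot.goto_joints(angles): joint-space move.
- bot.set_gripper(opening, grasp_force=None): opening from 0.0 (shut) to 1.0 (fully open); grasp_force is the grip in N (None keeps the last); returns when the fingers have stopped.
- bot.wait(seconds).
- bot.solve_ik(position, orientation): joint angles nearest the present ones, or None.
- bot.camera(name): name is "side" or "top" or "wrist"; returns the picture (420x560x3 uint8, red, green, blue); there is no depth.
- bot.calibration(name): a dict with "mtx" (3x3 intrinsics, pixels), "extrinsics" (4x4, takes a point from world to camera coordinates); the wrist camera has in their place "hand_eye" (4x4, takes a point from camera to tool coordinates, whose origin is the TCP and whose axes are the flange's). Camera axes: x right, y down, z forward; pixel columns grow to the right and rows downward; lengths in m; the calibration is good to about 2 mm. The wrist camera is an equidistant fisheye: a pixel r from the principal point sees the ray r / f radians off the axis. A picture is of the moment at which its call begins: read the wrist's pose just before it. calibration takes no time and is no camera call.
A pose or a line that the arm cannot do raises bot.PlanningError and nothing moves.
- bot.close_job(): hands the job in; it is judged then, once.
Trained networks look in the newest picture that a camera, given by its name, has taken for a name from the list of things; names that differ only in an ending like _2 or _b are one class to them, and where a whole thing is asked for, a point or a joint stands for the part that bears it (a point fixed in the world has none). Each returns a list of dicts, best first, with "confidence" (0 to 1); they miss things now and then, are a little off and sometimes report something else, mostly with a low value. They report only what shows in the picture. A call takes as long as a camera call. They do not tell look-alikes from the thing itself.
- bot.search_frame(camera, thing): "bbox" ([left, top, width, height] in pixels, round what is visible of it).
Readings, each from a call of its own:
- bot.read_clock(): time.
- bot.read_joint_positions(): joint angles.
- bot.read_joint_vel(): joint speeds.
- bot.read_joint_efforts(): joint torques, N m.
- bot.read_position(): TCP position.
- bot.read_tool_rot(): TCP orientation.
- bot.read_ft_force(): force on the tool from outside, world axes, zero at the start.
- bot.read_moment(): the same for the moment, N m.
- bot.read_gripper_width(): opening from 0.0 (shut) to 1.0 (fully open).
- bot.read_finger_force(): force on a finger pad.
Only numpy, scipy, OpenCV 4.12 (cv2) and the standard library are available. Lean on these libraries where they do the work, as an engineer would, in place of code of your own. Each camera call takes 0.05 s, during which the arm holds its last target. There are 200 camera calls.

TASK

Test the three remote fobs in the white rack: starting at the blue dot and going along the row, press each grey key until it clicks, never pushing a key harder than 15 N. One key is clearly stiffer than the other two: set that fob down flat in the red tray, key up and without dropping it, and leave the other two fobs in their nests and everything else on the bench where it is.

Things in the scene. Friction and masses are not known exactly. Their poses are not given: they have to be found in the camera images.
- rack: white test rack fixed to the bench, 130 (own x) by 310 (own y) by 10 mm thick, origin at the centre of its underside. Three nests in a row along its y, 100 mm apart; each holds a fob lying along the rack's x, key up, between two clear lugs 6 mm high, 37 mm from the nest's centre along x. A 20 mm blue dot at its -x, +y corner marks the nest at its +y end
- nest1 (a point): centre of the floor of nest 1 of the rack (at the blue dot, the rack's +y end), 10 mm above the rack's underside, where a fob's underside rests
- nest2 (a point): centre of the floor of nest 2 of the rack (the middle one), 10 mm above the rack's underside, where a fob's underside rests
- nest3 (a point): centre of the floor of nest 3 of the rack (the far end from the blue dot), 10 mm above the rack's underside, where a fob's underside rests
- fob_a: black oval remote fob, one of three that look alike, 70 long (own x) by 42 wide (own y) by 18 mm high, about 80 g, loose, origin at the centre of its underside, z up out of its key side. Its sides along y are flat over the middle 46 mm and free to grasp across the 42 mm. A round pale grey key stands 6 mm out of the middle of its top. Which fob lies in which nest changes from start to start.
- fob_a_cap: the grey key of fob_a, 22 mm across; its origin coincides with that of the fob while the key is up (not at the key itself) and sinks with the key
- fob_a_top (a point): centre of the top face of the key of fob_a, 24 mm above the fob's underside while the key is up
- fob_a_key (a joint): how far the key of fob_a is pressed, m: 0 up, hard stop at 0.0042; sprung, comes back up by itself. It stands firm until the push reaches its actuation force, then gives way and sinks with little more force (7 % more per mm); it clicks at 3 mm down, 1.2 mm before the rigid stop, where the force shoots up. The actuation force is about 3 N in a good fob and about 7 N in the stiff one
- fob_b: black oval remote fob, one of three that look alike, 70 long (own x) by 42 wide (own y) by 18 mm high, about 80 g, loose, origin at the centre of its underside, z up out of its key side. Its sides along y are flat over the middle 46 mm and free to grasp across the 42 mm. A round pale grey key stands 6 mm out of the middle of its top. Which fob lies in which nest changes from start to start.
- fob_b_cap: the grey key of fob_b, 22 mm across; its origin coincides with that of the fob while the key is up (not at the key itself) and sinks with the key
- fob_b_top (a point): centre of the top face of the key of fob_b, 24 mm above the fob's underside while the key is up
- fob_b_key (a joint): how far the key of fob_b is pressed, m: 0 up, hard stop at 0.0042; sprung, comes back up by itself. It stands firm until the push reaches its actuation force, then gives way and sinks with little more force (7 % more per mm); it clicks at 3 mm down, 1.2 mm before the rigid stop, where the force shoots up. The actuation force is about 3 N in a good fob and about 7 N in the stiff one
- fob_c: black oval remote fob, one of three that look alike, 70 long (own x) by 42 wide (own y) by 18 mm high, about 80 g, loose, origin at the centre of its underside, z up out of its key side. Its sides along y are flat over the middle 46 mm and free to grasp across the 42 mm. A round pale grey key stands 6 mm out of the middle of its top. Which fob lies in which nest changes from start to start.
- fob_c_cap: the grey key of fob_c, 22 mm across; its origin coincides with that of the fob while the key is up (not at the key itself) and sinks with the key
- fob_c_top (a point): centre of the top face of the key of fob_c, 24 mm above the fob's underside while the key is up
- fob_c_key (a joint): how far the key of fob_c is pressed, m: 0 up, hard stop at 0.0042; sprung, comes back up by itself. It stands firm until the push reaches its actuation force, then gives way and sinks with little more force (7 % more per mm); it clicks at 3 mm down, 1.2 mm before the rigid stop, where the force shoots up. The actuation force is about 3 N in a good fob and about 7 N in the stiff one
- reject_tray: red open tray fixed to the bench, 190 by 190 mm outside, 28 mm high, walls and floor 4 mm thick, origin at the centre of its underside
- jar: small closed jar, 44 mm across, 55 mm high, bystander, origin at the centre of its underside
- pen_cup: blue cup, 72 mm across the rim, 80 mm high, bystander, origin at the centre of its underside
- screwdriver: orange screwdriver lying on the bench, 160 mm long along own x, origin on its underside about midway, bystander
Not all that is in view belongs to the job. Leave any yellow look-alike of the fob_c alone.

How it is judged:
On the way, in this order (a step that is already met when the one before it is completed fails the run):
1. the key of the fob at the blue dot is pressed until it clicks (more than 3 mm down) (((horizontal distance between fob_a and nest1 below 0.03 m and value of joint fob_a_key above 0.003 m) or (horizontal distance between fob_b and nest1 below 0.03 m and value of joint fob_b_key above 0.003 m) or (horizontal distance between fob_c and nest1 below 0.03 m and value of joint fob_c_key above 0.003 m))), for 0.02 s.
2. the key of the fob in the middle nest is pressed until it clicks (more than 3 mm down) (((horizontal distance between fob_a and nest2 below 0.03 m and value of joint fob_a_key above 0.003 m) or (horizontal distance between fob_b and nest2 below 0.03 m and value of joint fob_b_key above 0.003 m) or (horizontal distance between fob_c and nest2 below 0.03 m and value of joint fob_c_key above 0.003 m))), for 0.02 s.
3. the key of the fob in the last nest is pressed until it clicks (more than 3 mm down) (((horizontal distance between fob_a and nest3 below 0.03 m and value of joint fob_a_key above 0.003 m) or (horizontal distance between fob_b and nest3 below 0.03 m and value of joint fob_b_key above 0.003 m) or (horizontal distance between fob_c and nest3 below 0.03 m and value of joint fob_c_key above 0.003 m))), for 0.02 s.
At the end, for the whole second after the job is handed in: The fob with the stiff key rests on the floor of the red tray, key up (tilt under 0.15 rad), its centre within 75 mm of the tray's centre along each side; the other two fobs are still within 12 mm of where they started in their nests, upright; all are at rest (x of fob_b in the frame of reject_tray between -0.075 and 0.075 m and y of fob_b in the frame of reject_tray between -0.075 and 0.075 m and z of fob_b in the frame of reject_tray below 0.012 m and angle between fob_b's own z axis and vertical below 0.15 rad and linear speed of each of fob_b, fob_a, fob_c below 0.02 m/s and distance of each of fob_a, fob_c from where it was at the start of the episode below 0.012 m and angle between each of fob_a, fob_c's own z axis and vertical below 0.1 rad); the robot touches nothing.
It fails at once if a key is pushed with more than 15 N (contact force between any of fob_a_cap, fob_b_cap, fob_c_cap and anything else above 15 N).
It fails at once if a fob is let go in the air (more than 20 mm up, falling, not held) ((height (world z) of fob_a above 0.03 m and linear speed of fob_a above 0.2 m/s and contact force between the fingers and fob_a below 0.05 N) or (height (world z) of fob_b above 0.03 m and linear speed of fob_b above 0.2 m/s and contact force between the fingers and fob_b below 0.05 N) or (height (world z) of fob_c above 0.03 m and linear speed of fob_c above 0.2 m/s and contact force between the fingers and fob_c below 0.05 N)).
It fails at once if the jar, cup or screwdriver is moved more than 20 mm (distance of any of jar, pen_cup, screwdriver from where it was at the start of the episode above 0.02 m).
It also fails if it takes over 70 s, if anything falls off the work surface, if the arm or the gripper's body presses on something with over 40 N, if the wrist force passes 120 N, or if a joint passes its speed limit or range.

## Working session

There is one attempt and no reset: what is moved stays moved. The work goes in short steps, each a Python script; the robot and the scene stay as the last script left them, time stands still between calls to the robot, and variables do not carry over. Pictures are saved under pics/ and viewed, at most 10 in all, crops included, and the job is handed in when it is done.

```bash
mkdir -p pics; ls
python3 - <<'E'
from cell import bot
import cv2,numpy as np
for c in ("top","side"):
    im=bot.camera(c); cv2.imwrite(f"pics/{c}0.png",im[...,::-1])
    k=bot.calibration(c); print(c,np.round(k["mtx"],1).tolist(),np.round(k["extrinsics"],3).tolist())
    for t in ("rack","fob_a","fob_a_cap","reject_tray","jar","pen_cup","screwdriver"):
        print(t,[(np.round(d["bbox"],0).tolist(),round(d["confidence"],2)) for d in bot.search_frame(c,t)])
print(bot.read_clock(),bot.read_tool_rot())
E
```

```text
pics
top [[466.1, 0.0, 275.9], [0.0, 466.1, 205.1], [0.0, 0.0, 1.0]] [[0.003, -1.0, -0.004, -0.002], [-0.995, -0.002, -0.1, 0.554], [0.1, 0.004, -0.995, 1.183], [0.0, 0.0, 0.0, 1.0]]
rack [([289.0, 192.0, 120.0, 57.0], 0.98)]
fob_a [([344.0, 270.0, 27.0, 20.0], 0.9), ([378.0, 202.0, 18.0, 28.0], 0.83), ([391.0, 268.0, 20.0, 26.0], 0.83), ([365.0, 151.0, 22.0, 23.0], 0.72), ([340.0, 208.0, 16.0, 25.0], 0.71)]
fob_a_cap []
reject_tray [([140.0, 195.0, 72.0, 76.0], 0.92)]
jar [([234.0, 127.0, 18.0, 19.0], 0.73)]
pen_cup [([165.0, 128.0, 34.0, 34.0], 0.93)]
screwdriver [([312.0, 105.0, 17.0, 57.0], 0.82)]
side [[384.7, 0.0, 280.7], [0.0, 384.7, 209.1], [0.0, 0.0, 1.0]] [[0.95, -0.312, 0.017, -0.531], [-0.144, -0.485, -0.863, 0.144], [0.277, 0.817, -0.505, 0.812], [0.0, 0.0, 0.0, 1.0]]
rack [([294.0, 299.0, 38.0, 24.0], 0.25)]
fob_a [([297.0, 299.0, 35.0, 25.0], 0.96), ([203.0, 294.0, 26.0, 29.0], 0.92), ([260.0, 242.0, 31.0, 23.0], 0.84), ([276.0, 271.0, 33.0, 23.0], 0.77), ([358.0, 286.0, 37.0, 18.0], 0.77), ([211.0, 340.0, 39.0, 29.0], 0.7)]
fob_a_cap []
reject_tray [([196.0, 170.0, 76.0, 44.0], 0.58), ([240.0, 235.0, 116.0, 116.0], 0.32)]
jar [([328.0, 186.0, 13.0, 22.0], 0.58)]
pen_cup [([292.0, 157.0, 24.0, 36.0], 0.94)]
screwdriver [([344.0, 233.0, 57.0, 25.0], 0.74)]
0.8 [4.18096678e-06 1.22568638e-01 9.92460038e-01 4.19533770e-05]
```

Run:
```python
import cv2,numpy as np
a=cv2.imread("pics/top0.png")[90:310,120:430]; a=cv2.resize(a,(775,550),interpolation=cv2.INTER_CUBIC)
cv2.imwrite("pics/v1.png",a)
```

```text
(no output)
```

View pics/v1.png

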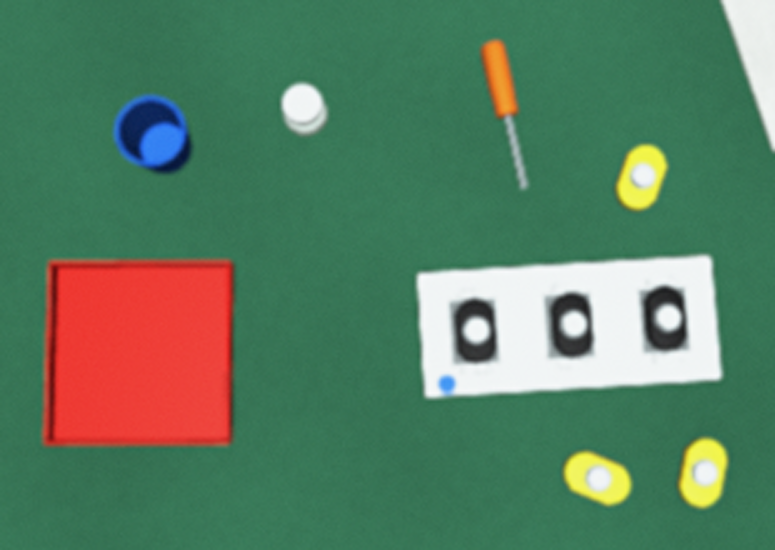

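View pics/side0.png

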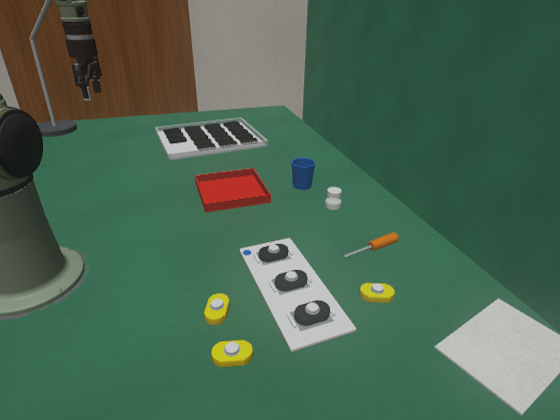

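The crop of the top view shows the white rack with three black fobs, keys at about (311,222), (350,219) and (387,217) in full-image pixels. The blue dot is at the left end, near (299,244), and the red tray is centred near (176,231). Three yellow look-alikes lie off the rack. The side view agrees.

```bash
cat > h.py <<'E'
import cv2,numpy as np
from scipy.spatial.transform import Rotation as R
from cell import bot
def w(uv,z,c="top"):
    k=bot.calibration(c); E=np.array(k["extrinsics"]); M=np.array(k["mtx"])
    d=E[:3,:3].T@np.linalg.solve(M,[*uv,1]); o=-E[:3,:3].T@E[:3,3]
    return o+d*(z-o[2])/d[2]
def quat(yaw): # tool down, tool y along world direction yaw+90deg (or opposite)
    return R.from_matrix(np.array([[np.cos(yaw),np.sin(yaw),0],[np.sin(yaw),-np.cos(yaw),0],[0,0,-1]])).as_quat(scalar_first=True)
E
python3 - <<'E'
from h import *
im=cv2.imread("pics/top0.png"); hsv=cv2.cvtColor(im,cv2.COLOR_BGR2HSV)
def big(m,roi):
    x0,y0,x1,y1=roi; mm=np.zeros_like(m); mm[y0:y1,x0:x1]=m[y0:y1,x0:x1]
    cs,_=cv2.findContours(mm,cv2.RETR_EXTERNAL,cv2.CHAIN_APPROX_NONE); return max(cs,key=cv2.contourArea)
white=((hsv[...,1]<70)&(hsv[...,2]>140)).astype(np.uint8)
c=big(white,(280,180,420,260)); b=cv2.boxPoints(cv2.minAreaRect(c)); P=np.array([w(p,.01) for p in b])[:,:2]
cen=P.mean(0); e=[P[1]-P[0],P[2]-P[1]]; l=max(e,key=np.linalg.norm); l=l*np.sign(l[1]); yaw=np.arctan2(-l[0],l[1])
print("rack",cen,[np.linalg.norm(x) for x in e],"yaw",yaw)
u=l/np.linalg.norm(l); print("nests",[cen+u*s for s in(.1,0,-.1)])
for x,y in((311,222),(350,219),(387,217)):
    g=cv2.cvtColor(im,cv2.COLOR_BGR2GRAY)[y-6:y+7,x-6:x+7].astype(float); g=np.clip(g-110,0,None)
    v=np.zeros(g.shape); cc=cv2.connectedComponentsWithStats((g>0).astype(np.uint8)); g=g*(cc[1]==cc[1][6,6])
    Y,X=np.mgrid[y-6:y+7,x-6:x+7]; q=((X*g).sum()/g.sum(),(Y*g).sum()/g.sum()); print("key",q,w(q,.034))
red=((hsv[...,1]>120)&((hsv[...,0]<8)|(hsv[...,0]>172))).astype(np.uint8)
b=cv2.boxPoints(cv2.minAreaRect(big(red,(130,180,230,280))));T=np.array([w(p,.028) for p in b]);print("tray",T.mean(0),T.tolist())
f=[]
for i in range(5): f.append(bot.read_ft_force())
print(np.array(f).round(2).tolist(),bot.read_clock())
E
```

```text
rack [ 0.51665915 -0.18755616] [np.float64(0.317358032910578), np.float64(0.13549665499061173)] yaw 0.06307495402132877
nests [array([ 0.51035583, -0.08775501]), array([ 0.51665915, -0.18755616]), array([ 0.52296246, -0.2873573 ])]
key (np.float64(310.1918371440032), np.float64(221.61060970718012)) [ 0.51033015 -0.0889381   0.034     ]
key (np.float64(349.1756617038875), np.float64(219.12644747725392)) [ 0.51696912 -0.18927118  0.034     ]
key (np.float64(386.9495369888669), np.float64(216.5889085422953)) [ 0.52374125 -0.28653465  0.034     ]
tray [0.4876233  0.26135308 0.028     ] [[0.581696647293189, 0.3614022180779605, 0.028000000000000025], [0.5821100274694339, 0.16588967110161204, 0.028000000000000025], [0.3936073304506478, 0.162820307283704, 0.028000000000000025], [0.3930791826127734, 0.35530013404993555, 0.028000000000000025]]
[[-0.05, 0.23, 0.18], [-0.05, 0.23, 0.18], [-0.05, 0.23, 0.18], [-0.05, 0.23, 0.18], [-0.05, 0.23, 0.18]] 0.8
```

```bash
cat >> h.py <<'E'
YAW=.066
KEYS=[(.5103,-.0885),(.5168,-.1885),(.5235,-.287)]
def pose(x,y,z,yaw=YAW):
    qs=[quat(yaw),quat(yaw+np.pi)]; j=bot.read_joint_positions()
    s=[(np.abs(np.subtract(a,j)).max(),i) for i,a in enumerate(bot.solve_ik((x,y,z),q) for q in qs) if a is not None]
    bot.move_pose((x,y,z),qs[min(s)[1]])
def fz(): return float(bot.read_ft_force()[2])
def press(x,y):
    pose(x,y,.06); bot.wait(.2); f0=fz()
    bot.move_linear((x,y,.039),.06)
    hit=bot.move_linear((x,y,.028),.006,until_force=1.5)
    z=bot.read_position()[2]; z0=z; log=[(hit,round(z*1e3,2),round(fz()-f0,2))]
    t=z0
    while hit and t>z0-.007:
        t-=.0003; bot.move_linear((x,y,t),.006); z=bot.read_position()[2]; f=fz()-f0
        log.append((round((t-z0)*1e3,2),round((z-z0)*1e3,2),round(f,2)))
        if z0-z>.0036 or f>10.5: break
    bot.wait(.05); log.append(round(fz()-f0,2)); bot.move_linear((x,y,.06),.08); print(log,bot.read_clock())
E
python3 - <<'E'
from h import *
bot.set_gripper(0.0)
press(*KEYS[0])
E
```

```text
[(True, np.float64(34.07), 4.51), (np.float64(-0.3), np.float64(-0.02), 6.38), (np.float64(-0.6), np.float64(-0.2), 6.38), (np.float64(-0.9), np.float64(-0.49), 6.57), (np.float64(-1.2), np.float64(-0.77), 7.37), (np.float64(-1.5), np.float64(-1.06), 8.34), (np.float64(-1.8), np.float64(-1.35), 7.61), (np.float64(-2.1), np.float64(-1.64), 7.56), (np.float64(-2.4), np.float64(-1.92), 8.07), (np.float64(-2.7), np.float64(-2.22), 7.99), (np.float64(-3.0), np.float64(-2.49), 8.12), (np.float64(-3.3), np.float64(-2.76), 8.13), (np.float64(-3.6), np.float64(-3.07), 8.95), (np.float64(-3.9), np.float64(-3.36), 9.16), (np.float64(-4.2), np.float64(-3.64), 9.57), 8.83] 9.9667
```

Key 1 gave way at about 7 N and sank 3.6 mm, so it clicked and looks like the stiff one. Next I press the other two, using 34.0 mm as the reference height.

```bash
sed -i 's/z0=z; log/z0=max(z,.0341); log/; s/    t=z0$/    t=z/' h.py
python3 - <<'E'
from h import *
press(*KEYS[1]); press(*KEYS[2])
E
```

```text
[(True, np.float64(33.75), 3.7), (np.float64(-0.65), np.float64(-0.58), 2.13), (np.float64(-0.95), np.float64(-0.96), 3.57), (np.float64(-1.25), np.float64(-1.26), 3.08), (np.float64(-1.55), np.float64(-1.55), 3.98), (np.float64(-1.85), np.float64(-1.87), 4.01), (np.float64(-2.15), np.float64(-2.16), 3.03), (np.float64(-2.45), np.float64(-2.45), 3.32), (np.float64(-2.75), np.float64(-2.75), 3.65), (np.float64(-3.05), np.float64(-3.09), 3.72), (np.float64(-3.35), np.float64(-3.36), 4.55), (np.float64(-3.65), np.float64(-3.65), 4.27), 4.16] 15.4583
[(True, np.float64(33.73), 2.78), (np.float64(-0.67), np.float64(-0.59), 3.68), (np.float64(-0.97), np.float64(-1.01), 3.99), (np.float64(-1.27), np.float64(-1.31), 3.36), (np.float64(-1.57), np.float64(-1.57), 3.09), (np.float64(-1.87), np.float64(-1.88), 3.97), (np.float64(-2.17), np.float64(-2.18), 3.24), (np.float64(-2.47), np.float64(-2.47), 3.89), (np.float64(-2.77), np.float64(-2.77), 3.77), (np.float64(-3.07), np.float64(-3.09), 3.64), (np.float64(-3.37), np.float64(-3.38), 2.88), (np.float64(-3.67), np.float64(-3.67), 3.66), 3.35] 20.95
```

Keys 2 and 3 sit at 3 to 4 N, so the fob in nest 1 is the stiff one. I'll grasp it now.

Run:
```python
from h import *
x,y=KEYS[0]
bot.move_linear((*KEYS[2],.12),.2); bot.set_gripper(1.0)
pose(x,y,.12)
print("hit",bot.move_linear((x,y,.0115),.08,until_force=6),bot.read_position())
bot.set_gripper(0.0,grasp_force=30)
print(bot.read_gripper_width(),bot.read_finger_force(),bot.read_ft_force())
bot.move_linear((x,y,.06),.05); 
print(bot.read_gripper_width(),bot.read_finger_force(),bot.read_clock())
cv2.imwrite("pics/w1.png",bot.camera("wrist")[...,::-1]); cv2.imwrite("pics/s1.png",bot.camera("side")[150:360,150:430,::-1])
```

```text
hit False [ 0.51076875 -0.0886534   0.01199996]
0.4834784933014759 31.192941069602966 [-0.58894802  0.66653116  3.44434818]
0.479975760202746 30.67154288291931 26.1
```

View pics/w1.png

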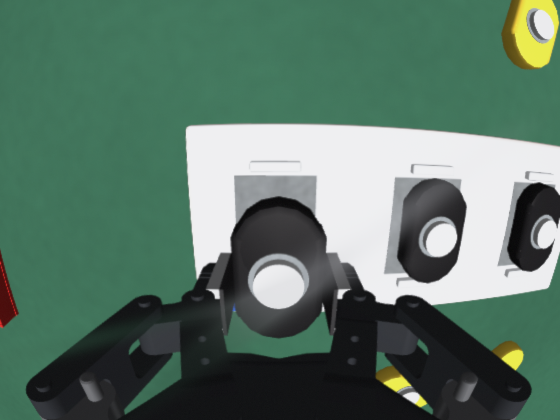

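View pics/s1.png

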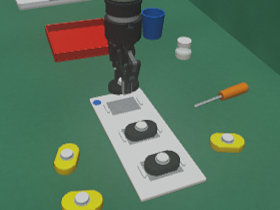

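The wrist view shows the fob at (278,270) gripped square across its flats with the key up, and nest 1 empty. The other two fobs are undisturbed at (435,230) and (535,230). Next I place it in the tray.

Run:
```python
from h import *
p=bot.read_position(); bot.move_linear((p[0],p[1],.14),.15)
tx,ty=.4876,.2614
pose(tx,ty,.14,0.0); bot.wait(.2)
print(bot.read_finger_force(),bot.read_position())
bot.move_linear((tx,ty,.02),.08); bot.wait(.2)
print("hit",bot.move_linear((tx,ty,.003),.01,until_force=3),bot.read_position(),bot.read_ft_force())
bot.set_gripper(1.0); bot.wait(.2)
bot.move_linear((tx,ty,.2),.1)
bot.goto_joints([1.191,.326,-.193,1.052,0,1.437]); bot.wait(.3)
im=bot.camera("top"); cv2.imwrite("pics/v3.png",cv2.resize(im[90:310,120:430,::-1],(775,550))); print(bot.read_clock())
```

```text
30.66704571247101 [0.48776445 0.2610677  0.14001419]
hit True [0.48756942 0.26135771 0.00582317] [ 0.59473788 -0.14328093  5.27853404]
37.0667
```

View pics/v3.png

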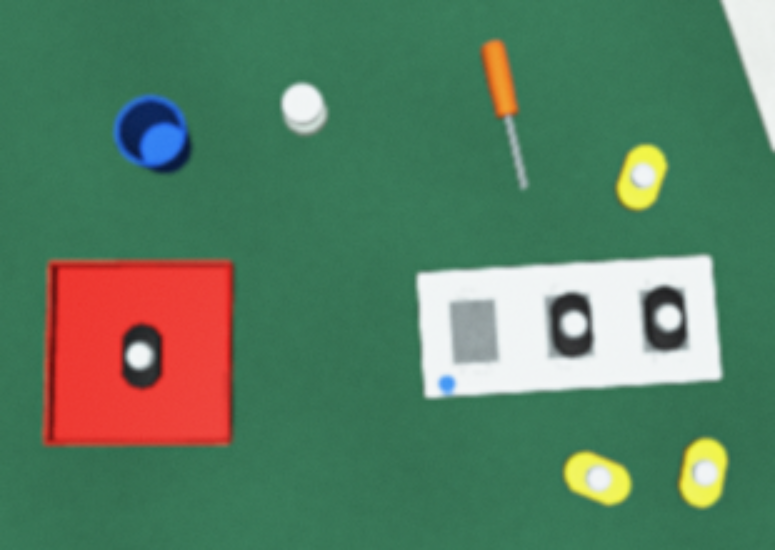

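The fob lies flat with its key up at the tray's centre (142,356). The other two fobs and everything else are where they were.

```bash
python3 -c "
from cell import bot
print(bot.close_job())"
```

```text
the job is handed in; nothing more can be done
None
```

I pressed all three keys past 3 mm in order from the blue dot, with tool-force readings no higher than 9.6 N. The stiff fob (about 7 N, at the blue dot) now lies key up in the red tray, nothing else looked moved in the last picture, and the job is handed in; no verdict came back.

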